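# Fresh wax study from narrow bin to bench easel, by a light touch

### The job

Take the freshly waxed green study out of the narrow wooden bin by its top edge and stand it on the bench easel: foot on the sprung ledge, back leaning flat against both uprights, painted side out towards the viewer, centred and straight. The wax is soft: grip it lightly, feel for the ledge (nobody measured how high it is set) and bring the study down on it gently, without pressing hard on the easel and without dropping it; then let go. Leave the two tins and the tape roll where they are.

Things in the scene. Friction and masses are not known exactly. Their poses are not given: they have to be found in the camera images.
- study_mid (a point): Centre of the study: a flat rigid board 125 mm (x) by 105 mm (y) by 11 mm (z), 80 to 165 g, mottled green and red wax on its +z face, pale sides. In the bin it leans back 0.52 rad from upright: x points up the slope to the top edge, y is level, z comes out of the painted face. 45 mm of it, along the slope, stand free above the rim.
- study_face (a point): Centre of the painted face, 5.5 mm from the study's centre; same axes. Soft wax: all finger forces on the study, added up, must stay under 75 N (about 37 N a finger; a grip of 20 N is ample), its push on the easel under 15 N. Falling 5 mm or more counts as dropped.
- study: The same study again: origin at the centre of its unpainted back; z out of the painted face, but its x and y are turned 1.22 rad to the edges: use study_mid.
- bin: Fixed narrow bin of pale wood, open at the top: 66 mm (x) by 166 mm (y) by 75 mm high, inside 50 by 150 mm and 69 mm deep. Origin at the centre of its underside, z up. The study's foot stands against the near (-x) wall, its back leans on the rim of the far (+x) wall.
- easel_back: Rest of the fixed brown bench easel, leaning back 0.26 rad. Origin at its foot, midway between the uprights, in the plane of their front faces, 18 mm above the bench. z runs up along them, y is level, the front is -x. The study belongs with its x along this z, its z along this -x, its centre at x = -5.5 mm, y = 0.
- easel_top (a point): Midway between the tops of the two uprights, 175 mm up z from the origin of easel_back; same axes. The uprights are 16 mm wide, centred at y = -40 and +40 mm (64 mm apart inside); between and behind them is free space for a finger.
- easel_foot (a point): Same point and axes as easel_back. The pale ledge, 120 mm wide, crosses in front of the uprights. Its felt top is set 50 to 95 mm up z from here, different each time, not reported. The felt reaches from x = -28 mm to 0, with a front lip 5 mm high. Sprung and damped, it yields down the slope 1 mm per 0.4 N, at most 24 mm, then is hard.
- plum_tin: Small pale tin with plum paint, 58 mm across, 50 mm high, loose; bystander. Origin at the centre of its underside.
- tape: Roll of cream tape lying flat, 93 mm across, 24 mm high, loose; bystander. Origin at the centre of its underside.
- grey_tin: Grey tin, 89 mm across, 75 mm high, loose; bystander. Origin at the centre of its underside.

How it is judged:
On the way:
1. the study is lifted clear of the bin, held in the fingers (z of study_mid in the frame of bin above 0.13 m and contact force between the fingers and study above 0.5 N), for 0.1 s.
At the end, for the whole second after the job is handed in: The study stands on the easel ledge, released and at rest: its centre within 15 mm of the easel's middle, its back flat against the uprights (5 mm, 4 degrees), straight (4 degrees), painted face out (x of study_mid in the frame of easel_back between -0.011 and -0.001 m and y of study_mid in the frame of easel_back between -0.015 and 0.015 m and z of study_mid in the frame of easel_back between 0.095 and 0.17 m and x of study_face in the frame of easel_back between -0.018 and -0.0075 m and angle between the x axis of study_mid and the z axis of easel_back, either way round below 0.07 rad and angle between the y axis of study_mid and the y axis of easel_back, either way round below 0.07 rad and contact force between study and easel_back above 0.3 N and contact force between the fingers and study below 0.05 N and linear speed of study below 0.02 m/s and angular speed of study below 0.1 rad/s); the robot touches nothing.
It fails at once if the fingers squeeze or press the study with more than 75 N in all (contact force between the fingers and study above 75 N).
It fails at once if the study is pressed or knocked on the easel with more than 15 N (contact force between study and easel_back above 15 N).
It fails at once if the study is dropped (moves faster than 0.3 m/s while no finger touches it) (contact force between the fingers and study below 0.02 N and linear speed of study above 0.3 m/s).
It fails at once if a tin or the tape roll is moved more than 20 mm (distance of any of plum_tin, tape, grey_tin from where it was at the start of the episode above 0.02 m).
It also fails if it takes over 51 s, if anything falls off the work surface, if the arm or the gripper's body presses on something with over 40 N, if the wrist force passes 120 N, or if a joint passes its speed limit or range.

### The arm

A 6-joint arm with a two-finger parallel gripper is mounted at the origin on a cart in front of the work surface, level with it; the furniture and walls round the work are solid. World frame = base frame: x ahead of the robot, y to its left, z up, the work surface at z = 0. Lengths are in m, angles in rad, forces in N, time in s.
With the tool pointing down it reaches from about 0.275 to 0.875 m from the base axis. Payload 12.5 kg.
Tool frame: the origin (TCP) lies between the finger pads; the fingertips stand 8 mm ahead of it and the grasp point (between the pads) lies 11 mm behind it; z points along the fingers, y is the direction in which the jaws open and shut (so a half turn about z gives the same grasp; the last joint's range is limited). The gripper opens to 85 mm and grips with 20 to 120 N. Pads are 22 mm wide; open, the fingers measure 114 mm over their backs; the gripper's body (76 mm by 85 mm) begins 54 mm behind the grasp point. The pads swing forward as they close: fully open they stand 13 mm farther back than shut.
Start: joints at [1.055, 0.351, 1.652, -0, 1.139, -0.085], TCP at [0.23, 0.5, 0.239] pointing down, gripper open.
Joint ranges: [-2.75, 2.75], [-0.79, 2.1], [0.01, 2.65], [-1.57, 4.71], [0.07, 3.14], [-2.87, 2.87]. Speed limits (rad/s): [2.22, 2.22, 2.79, 3.14, 3.14, 3.14].

### API

Orientations are given as a rotation vector (axis times angle).
In Python, from cell import manip gives the robot as it stands.
- The arm moves only by the tool step_arm, never from a script. Its argument "plan" is a list of rows, each an object with "slide": the shift along the tool's x, y, z in mm, a list of three; "yaw": the turn about the tool's z in degrees. A call has 1 to 20 rows; each row is the pose to reach, as a shift and turn from the pose measured when the call began, along the tool's axes at that moment; what a row does not reach only later rows make up. A row lasts 1/8 s, in which the tool goes at most 62.5 mm and 10.7 degrees, less where a joint would pass 70% of its speed; a pose out of reach is approached as far as the arm can. A call with a gripper value outside its range is refused whole. "grip" is the opening, from -1 (shut) to 1 (fully open), set as the call begins (left out, the last holds). The fingers move at their own pace and stop on an object; "squeeze" is the grip in N (left out, the last holds). Time passes only in rows, so rows that repeat a pose let the fingers close. It gives the time, the measured TCP pose, the force and the opening at its end, in the units of the state.
- manip.get_obs(): the state, without advancing time (a new reading comes with each control period).
- manip.grab_frame(name): name is "side" or "top" or "wrist"; returns a dict with "frame" (480x640x3 uint8, blue, green, red), "fov_y" (degrees; the focal length in pixels is half the picture's height over the tangent of half this angle, whatever the lens; pixels are square), "cx", "cy" (the principal point, pixels), "dist_coeffs" ([k1, k2, p1, p2, k3] as OpenCV has them; the pictures are not rectified), "position" and "attitude" of the camera in the world; the wrist camera has in their place "T_tool_cam" (4x4, takes a point from camera to tool coordinates, whose origin is the TCP and whose axes are the flange's). Camera axes: x right, y down, z forward; pixel columns grow to the right and rows downward; lengths in m; the calibration is good to about 2 mm. A picture is of the moment at which its call begins: read the wrist's pose just before it. There is no depth.
- manip.finish_job(): hands the job in, once; it reports no verdict.
The state is a dict: "time": time; "joints": joint angles; "dq": joint speeds; "joint_torque": joint torques, N m; "eef_pos": TCP position; "eef_rot": TCP orientation; "force": force on the tool from outside, world axes, zero at the start; "torque": the same for the moment, N m; "width": opening from 0.0 (shut) to 1.0 (fully open).
Only numpy, scipy, OpenCV 4.12 (cv2) and the standard library are available. Lean on these libraries where they do the work, as an engineer would, in place of code of your own. Each camera call takes 0.05 s, during which the arm holds its last target.

## Working session

There is one attempt and no reset: what is moved stays moved. The work goes in short steps, Python scripts to look and compute and a tool call to move; the robot and the scene stay as the last step left them, time stands still between calls to the robot, and variables do not carry over. Pictures are saved under pics/ and viewed, and the job is handed in when it is done.

Besides the shell and the picture viewer there is one more tool, called after "Call:" as a command line: name --argument value ..., lists and objects as JSON in quotes. step_arm: Moves the arm, as the interface text tells. Its arguments: {"type":"object","properties":{"plan":{"type":"array"},"grip":{"type":"number"},"squeeze":{"type":"number"}},"required":["plan"]}

```bash
ls; mkdir -p pics
python3 - <<'E'
from cell import manip
import cv2,pickle
o=manip.get_obs();print(o)
d={}
for n in ["side","top","wrist"]:
    f=manip.grab_frame(n);d[n]=f
    cv2.imwrite(f"pics/{n}0.png",f["frame"]);print(n,{k:v for k,v in f.items() if k!="frame"})
pickle.dump((o,d),open("f0.pkl","wb"))
E
```

```text
pics
{'time': 0.0, 'joints': array([ 1.05539925e+00,  3.51252880e-01,  1.65245118e+00,  1.22196152e-05,
        1.13911933e+00, -8.45973952e-02]), 'dq': array([ 0.00226189,  0.00050474,  0.00115628, -0.00173787,  0.00031028,
       -0.00047568]), 'joint_torque': array([ 9.45239663e-04, -5.06113064e+01, -2.91403860e+01, -4.84076054e-05,
        4.55050947e-03, -3.41860436e-05]), 'eef_pos': array([0.22948367, 0.49946382, 0.23873901]), 'eef_rot': array([-6.71405615e-01, -3.06862572e+00,  1.84152431e-03]), 'force': array([ 0.41006506,  0.98692941, -0.30438621]), 'torque': array([ 0.0156102 , -0.02474855, -0.01080321]), 'width': 0.9995601674651764}
side {'fov_y': 55.744813754646636, 'cx': 315.93944453416776, 'cy': 242.19891436839166, 'dist_coeffs': array([-0.02600986,  0.        ,  0.        ,  0.        ,  0.        ]), 'position': array([0.3993123 , 0.67771501, 0.67414739]), 'attitude': array([-0.43151892,  2.6875081 , -1.30865031])}
top {'fov_y': 45.17293674046415, 'cx': 322.92171021929335, 'cy': 243.89940426211274, 'dist_coeffs': array([-0.12927646,  0.        ,  0.        ,  0.        ,  0.        ]), 'position': array([ 0.40726257, -0.00649229,  1.32857985]), 'attitude': array([-2.118658  ,  2.15447916, -0.13981932])}
wrist {'fov_y': 71.52064692727218, 'cx': 320.4584546641014, 'cy': 238.2460642053567, 'dist_coeffs': array([-0.0347889,  0.       ,  0.       ,  0.       ,  0.       ]), 'T_tool_cam': array([[ 2.72615223e-04, -9.55483756e-01, -2.95043587e-01,
         7.59332812e-02],
       [ 9.99999947e-01,  2.07726018e-04,  2.51272612e-04,
         9.05152765e-04],
       [-1.78798670e-04, -2.95043640e-01,  9.55483762e-01,
        -1.35108781e-01],
       [ 0.00000000e+00,  0.00000000e+00,  0.00000000e+00,
         1.00000000e+00]])}
```

View pics/side0.png

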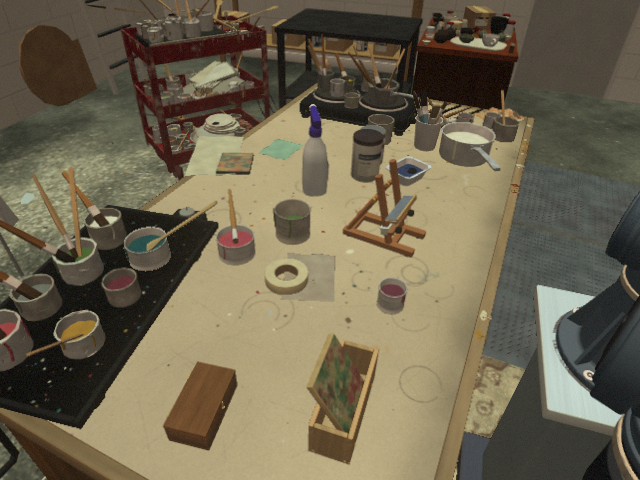

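View pics/top0.png

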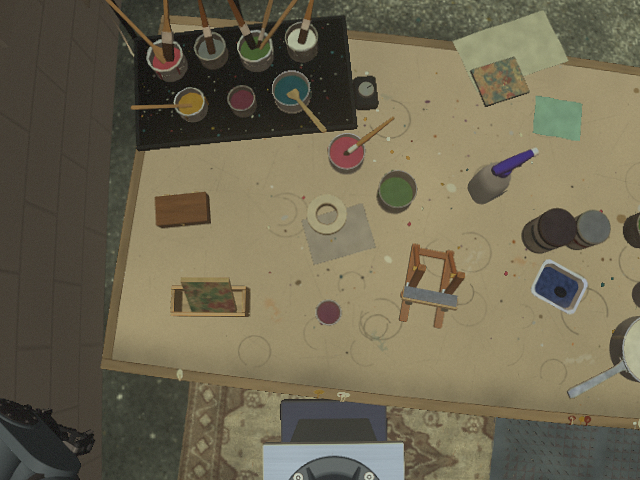

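View pics/wrist0.png

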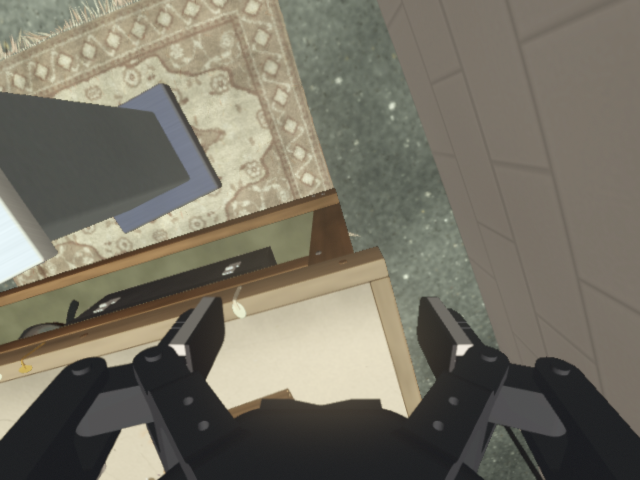

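The side view shows the bin at about (343,400) with the board leaning in it, and the easel at about (390,215). In the top view the bin is at (210,298) and the easel at (432,285). The plum tin is at (328,312) and the tape at (326,214). Next I'll measure them.

```bash
cat > h.py <<'E'
import numpy as np,cv2,pickle
from scipy.spatial.transform import Rotation as R
def cam(f,o=None):
    h,w=f["frame"].shape[:2]; fl=h/2/np.tan(np.radians(f["fov_y"])/2)
    K=np.array([[fl,0,f["cx"]],[0,fl,f["cy"]],[0,0,1]]); D=np.array(f["dist_coeffs"])
    if "T_tool_cam" in f:
        T=np.eye(4);T[:3,:3]=R.from_rotvec(o["eef_rot"]).as_matrix();T[:3,3]=o["eef_pos"];T=T@f["T_tool_cam"]
        return K,D,T[:3,:3],T[:3,3]
    return K,D,R.from_rotvec(f["attitude"]).as_matrix(),np.array(f["position"])
def proj(c,P):
    K,D,Rm,t=c; P=np.atleast_2d(P)
    q=(P-t)@Rm
    return cv2.projectPoints(q,np.zeros(3),np.zeros(3),K,D)[0][:,0]
def ray(c,px):
    K,D,Rm,t=c
    u=cv2.undistortPoints(np.array(px,float).reshape(-1,1,2),K,D)[:,0]
    d=np.c_[u,np.ones(len(u))]@Rm.T
    return t,d/np.linalg.norm(d,axis=1)[:,None]
def onplane(c,px,z):
    t,d=ray(c,px); return t+d*((z-t[2])/d[:,2])[:,None]
def tri(obs): # list of (cam,px)
    A=np.zeros((3,3));b=np.zeros(3);L=[]
    for c,p in obs:
        t,d=ray(c,[p]);d=d[0];M=np.eye(3)-np.outer(d,d);A+=M;b+=M@t;L.append((t,M))
    x=np.linalg.solve(A,b); return x,[np.linalg.norm(M@(x-t)) for t,M in L]
E
python3 - <<'E'
from h import *
o,d=pickle.load(open("f0.pkl","rb"))
T=cam(d["top"]);S=cam(d["side"])
print(proj(T,[o["eef_pos"],[0,0,0],[.3,.3,.075]]),proj(S,[o["eef_pos"],[.3,.3,0]]))
for n,b in [("top",(150,260,270,330)),("top",(380,230,490,340)),("side",(290,320,400,470)),("side",(330,150,440,265))]:
    x0,y0,x1,y1=b
    cv2.imwrite(f"pics/c_{n}_{x0}.png",cv2.resize(d[n]["frame"][y0:y1,x0:x1],None,fx=5.2 if y1-y0<140 and x1-x0>100 else 4,fy=5.2 if y1-y0<140 and x1-x0>100 else 4,interpolation=cv2.INTER_CUBIC)[:600])
E
```

```text
[[ 70.59891176 424.26564558]
 [333.7366843  511.1079833 ]
 [192.54970978 380.91972212]] [[571.01807217 573.37173182]
 [448.44806528 460.35712355]]
```

View pics/c_top_150.png

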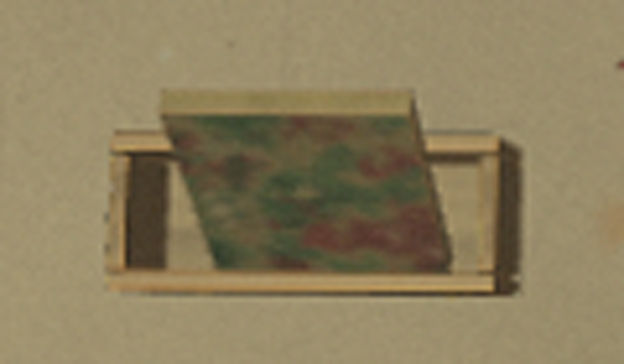

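View pics/c_top_380.png

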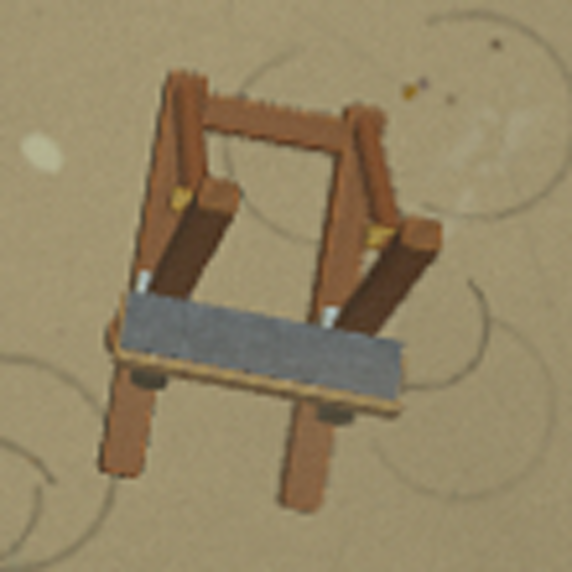

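View pics/c_side_290.png

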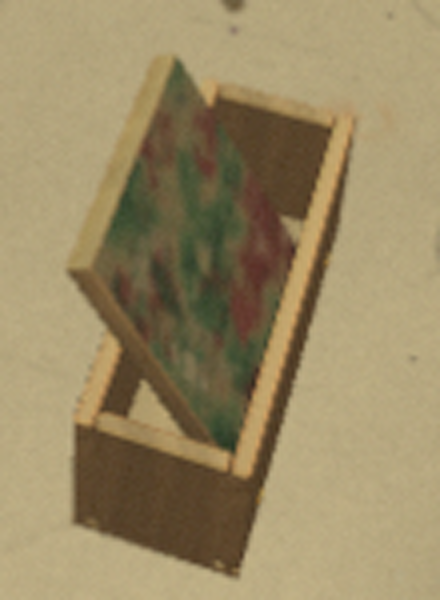

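View pics/c_side_330.png

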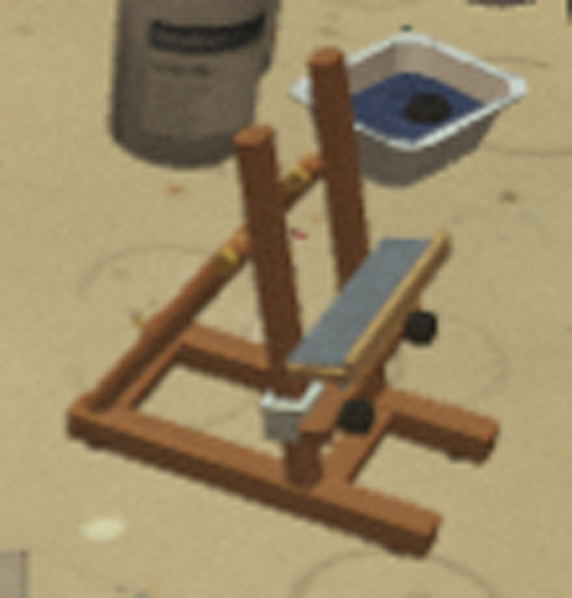

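Run:
```python
from h import *
o,d=pickle.load(open("f0.pkl","rb"))
a=cv2.resize(d["top"]["frame"][260:300,410:470],None,fx=13,fy=13,interpolation=cv2.INTER_CUBIC)
b=cv2.resize(d["side"]["frame"][155:185,370:405],None,fx=16,fy=16,interpolation=cv2.INTER_CUBIC)
cv2.imwrite("pics/z1.png",a);cv2.imwrite("pics/z2.png",b)
```

```text
(no output)
```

View pics/z1.png

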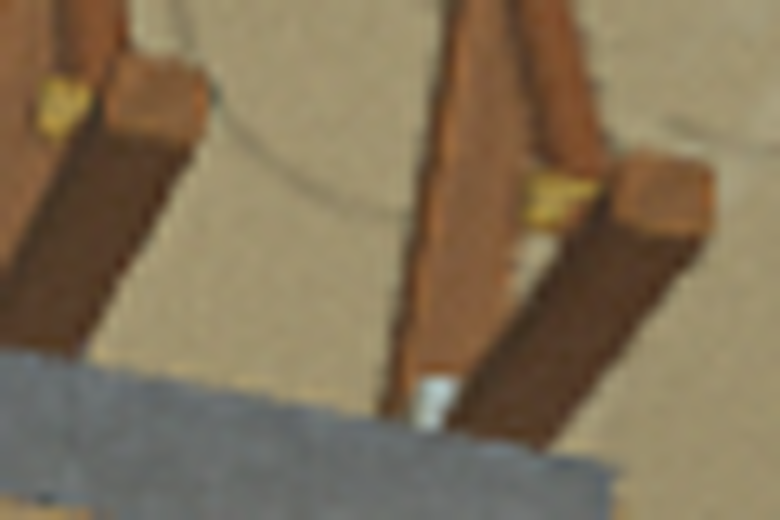

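View pics/z2.png

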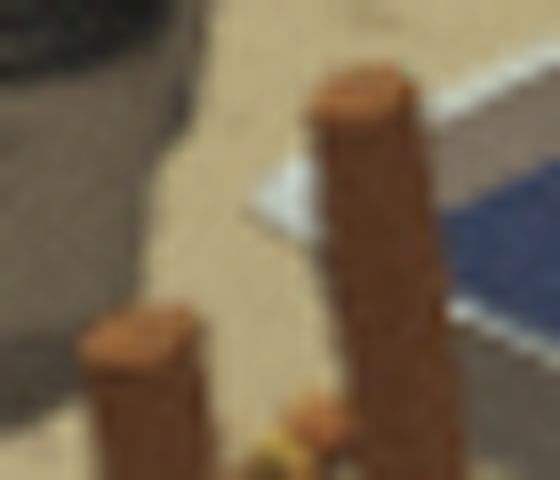

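Run:
```python
from h import *
o,d=pickle.load(open("f0.pkl","rb"))
T=cam(d["top"]);S=cam(d["side"])
tb=lambda p:np.array([150,260])+np.array(p)/5.2
sb=lambda p:np.array([290,320])+np.array(p)/4
e1=lambda p:np.array([410,260])+np.array(p)/13
e2=lambda p:np.array([370,155])+np.array(p)/16
np.set_printoptions(precision=4,suppress=True)
print("bin top-plane FL FR NR NL");print(onplane(T,[tb(p) for p in [(113,131),(499,136),(495,292),(107,292)]],.075))
print("bin side");print(onplane(S,[sb(p) for p in [(76,420),(210,82),(355,115),(236,472)]],.075))
for n,a,b in [("L",(113,131),(76,420)),("NR",(495,292),(355,115)),("NL",(107,292),(236,472))]: print(n,tri([(T,tb(a)),(S,sb(b))]))
print("study")
for n,a,b in [("L back",(161,90),(68,268)),("R back",(413,92),(165,57)),("Lf",(161,115),(92,270)),("Rf",(411,115),(180,62))]: print(n,tri([(T,tb(a)),(S,sb(b))]))
print("easel")
for n,a,b in [("L",(158,97),(140,338)),("R",(663,195),(363,97))]: print(n,tri([(T,e1(a)),(S,e2(b))]))
print(onplane(T,[e1(p) for p in [(100,125),(195,145),(610,222),(705,238)]],.1871))
```

```text
bin top-plane FL FR NR NL
[[0.5081 0.3486 0.075 ]
 [0.5039 0.1833 0.075 ]
 [0.4386 0.1849 0.075 ]
 [0.4401 0.3501 0.075 ]]
bin side
[[0.5045 0.3517 0.075 ]
 [0.4995 0.1896 0.075 ]
 [0.4381 0.1873 0.075 ]
 [0.4458 0.3527 0.075 ]]
L (array([0.5069, 0.3496, 0.0708]), [np.float64(0.001599987111392085), np.float64(0.0015999871113920863)])
NR (array([0.4385, 0.1853, 0.0725]), [np.float64(0.00020699408159851912), np.float64(0.0002069940815985187)])
NL (array([0.4431, 0.3511, 0.0721]), [np.float64(0.002903541802186444), np.float64(0.0029035418021862674)])
study
L back (array([0.5205, 0.3179, 0.1126]), [np.float64(0.0013231558745067026), np.float64(0.0013231558745066593)])
R back (array([0.5167, 0.2129, 0.1116]), [np.float64(0.0029013650991238154), np.float64(0.002901365099123853)])
Lf (array([0.5108, 0.3173, 0.1147]), [np.float64(0.0004728892870734476), np.float64(0.00047288928707328945)])
Rf (array([0.5087, 0.2138, 0.112 ]), [np.float64(0.0014104903604873677), np.float64(0.001410490360487416)])
easel
L (array([ 0.5264, -0.1859,  0.1809]), [np.float64(0.0007406421370860436), np.float64(0.0007406421370863946)])
R (array([ 0.5097, -0.2635,  0.1814]), [np.float64(0.0006405884755146786), np.float64(0.0006405884755147953)])
[[ 0.5223 -0.1758  0.1871]
 [ 0.519  -0.1903  0.1871]
 [ 0.5059 -0.2537  0.1871]
 [ 0.5031 -0.2683  0.1871]]
```

```bash
cat >> h.py <<'E'
def go(o,target,ydir=None):
    """slide (mm) in tool axes to world target; yaw deg to get tool y along ydir"""
    M=R.from_rotvec(o["eef_rot"]).as_matrix()
    s=M.T@(np.array(target)-o["eef_pos"])*1000
    y=None
    if ydir is not None:
        v=M.T@np.array([ydir[0],ydir[1],0.]); y=np.degrees(np.arctan2(-v[0],v[1]))
    return np.round(s,1),y
E
python3 - <<'E'
from h import *
o,d=pickle.load(open("f0.pkl","rb"))
print(go(o,[.50,.2655,.25],[1,-.025]))
T=cam(d["top"]);S=cam(d["side"])
# felt corners: top crop /5.2 +(380,230), side /5.2+(330,150)
tt=lambda p:np.array([380,230])+np.array(p)/5.2
ss=lambda p:np.array([330,150])+np.array(p)/5.2
print("felt backleft",tri([(T,tt((128,292))),(S,ss((382,240) if 0 else (382,240)))]))
# side: +y end is lower-left (290,362)front? corners: (382,238),(445,235) far(-y) ; (290,362),(345,372) near(+y)
for n,a,b in [("back+y",(128,292),(290,362)),("back-y",(403,342),(382,238)),("front+y lip",(117,350),(347,375)),("front-y lip",(397,412),(447,236))]: print(n,tri([(T,tt(a)),(S,ss(b))]))
E
```

```text
(array([-343.5,  -99.6,  -11.2]), np.float64(66.74881744452148))
felt backleft (array([ 0.4777634 , -0.15189071,  0.16366531]), [np.float64(0.013839405232932193), np.float64(0.013839405232932186)])
back+y (array([ 0.49609222, -0.16082726,  0.0892809 ]), [np.float64(0.0009247890062594343), np.float64(0.0009247890062595101)])
back-y (array([ 0.47381589, -0.27452712,  0.08854625]), [np.float64(0.00019463508767917295), np.float64(0.000194635087679281)])
front+y lip (array([ 0.47142326, -0.1551469 ,  0.09221418]), [np.float64(0.0015745866256778437), np.float64(0.001574586625677895)])
front-y lip (array([ 0.4445532 , -0.26844907,  0.09942865]), [np.float64(0.00029880719759419074), np.float64(0.0002988071975942902)])
```

Call:
step_arm --plan '[{"slide": [-43,-12,-2],"yaw": 8.5},{"slide": [-86,-25,-4],"yaw": 17},{"slide": [-129,-37,-6],"yaw": 25.5},{"slide": [-172,-50,-8],"yaw": 34},{"slide": [-215,-62,-10],"yaw": 42.5},{"slide": [-258,-75,-11],"yaw": 51},{"slide": [-301,-87,-11],"yaw": 59},{"slide": [-343.5,-99.5,-11],"yaw": 66.7},{"slide": [-343.5,-99.5,-11],"yaw": 66.7},{"slide": [-343.5,-99.5,-11],"yaw": 66.7}]' --grip 1 --squeeze 20

```text
time: 1.4
eef_pos: [0.4997, 0.2658, 0.2497]
eef_rot: [-2.247, -2.195, 0.002]
force: [0.5, -0.1, 0.3]
width: 1.0
```

```bash
cat > look.py <<'E'
import sys
from h import *
from cell import manip
tag=sys.argv[1]; d={}
o=manip.get_obs()
for n in sys.argv[2:]:
    oo=manip.get_obs(); d[n]=manip.grab_frame(n); d[n+"_o"]=oo; cv2.imwrite(f"pics/{n}{tag}.png",d[n]["frame"])
pickle.dump((o,d),open(f"f{tag}.pkl","wb"))
np.set_printoptions(precision=4,suppress=True)
print({k:o[k] for k in ["time","eef_pos","eef_rot","force","torque","width","joints"]})
E
python3 look.py 1 wrist top
```

```text
{'time': 1.4, 'eef_pos': array([0.4997, 0.2658, 0.2497]), 'eef_rot': array([-2.247 , -2.1953,  0.0024]), 'force': array([ 0.5324, -0.0839,  0.3039]), 'torque': array([ 0.013 ,  0.0127, -0.0088]), 'width': 1.0000731299682468, 'joints': array([ 0.4068,  0.3701,  1.5968, -0.0003,  1.1762,  0.4302])}
```

View pics/wrist1.png

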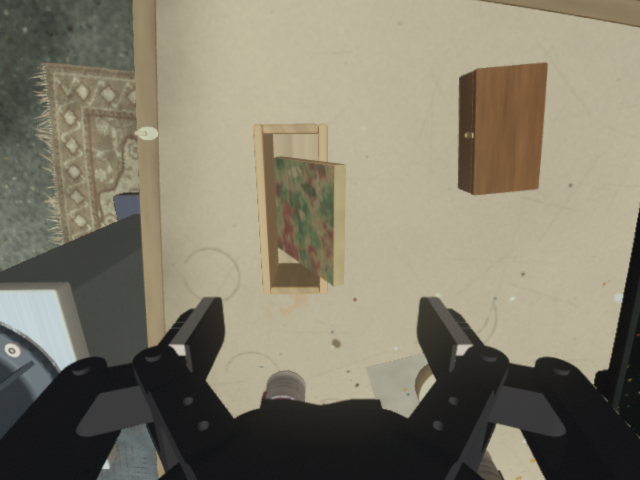

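Run:
```python
from h import *
o,d=pickle.load(open("f1.pkl","rb"))
np.set_printoptions(precision=4,suppress=True)
W=cam(d["wrist"],d["wrist_o"])
f=d["wrist"]["frame"]
cv2.imwrite("pics/w1c.png",cv2.resize(f[115:300,245:365],None,fx=3.2,fy=3.2,interpolation=cv2.INTER_CUBIC))
print(onplane(W,[(333,163),(331,282)],.1195),onplane(W,[(345,163),(344,284)],.114))
print(onplane(W,[(255,125),(327,124),(265,292),(326,291)],.075))
```

```text
[[0.5104 0.3215 0.1195]
 [0.5074 0.2203 0.1195]] [[0.5201 0.3208 0.114 ]
 [0.5191 0.2155 0.114 ]]
[[0.4433 0.3527 0.075 ]
 [0.507  0.3519 0.075 ]
 [0.4406 0.19   0.075 ]
 [0.5032 0.1898 0.075 ]]
```

View pics/w1c.png

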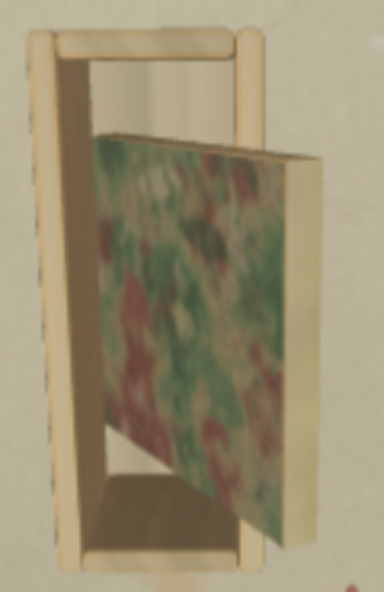

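Wrist view: the board's top edge runs from (339,163) to (338,283). It agrees with the fixed cameras to about 3 mm. Moving down to straddle it.

Call:
step_arm --plan '[{"slide": [1,3,40],"yaw": 0},{"slide": [2,6,80],"yaw": 0},{"slide": [2.7,6.3,115],"yaw": 0},{"slide": [2.7,6.3,140],"yaw": 0},{"slide": [2.7,6.3,150],"yaw": 0},{"slide": [2.7,6.3,150],"yaw": 0}]'

```text
time: 2.25
eef_pos: [0.5053, 0.2692, 0.1]
eef_rot: [-2.245, -2.197, 0.002]
force: [0.8, 0.1, 0.1]
width: 1.001
```

Call:
step_arm --plan '[{"slide": [0,0,0],"yaw": 0},{"slide": [0,0,0],"yaw": 0},{"slide": [0,0,0],"yaw": 0},{"slide": [0,0,0],"yaw": 0},{"slide": [0,0,0],"yaw": 0}]' --grip -0.3 --squeeze 20

```text
time: 2.88
eef_pos: [0.5053, 0.2692, 0.1]
eef_rot: [-2.245, -2.197, 0.002]
force: [0.0, 0.6, 0.8]
width: 0.349
```

```bash
python3 look.py 2 wrist side
```

```text
{'time': 2.875, 'eef_pos': array([0.5053, 0.2692, 0.1   ]), 'eef_rot': array([-2.245 , -2.1975,  0.0022]), 'force': array([0.0197, 0.5677, 0.7738]), 'torque': array([ 0.0156,  0.0105, -0.0243]), 'width': 0.3488000780655648, 'joints': array([ 0.4083,  0.5675,  1.7018, -0.0005,  0.8737,  0.43  ])}
```

View pics/wrist2.png

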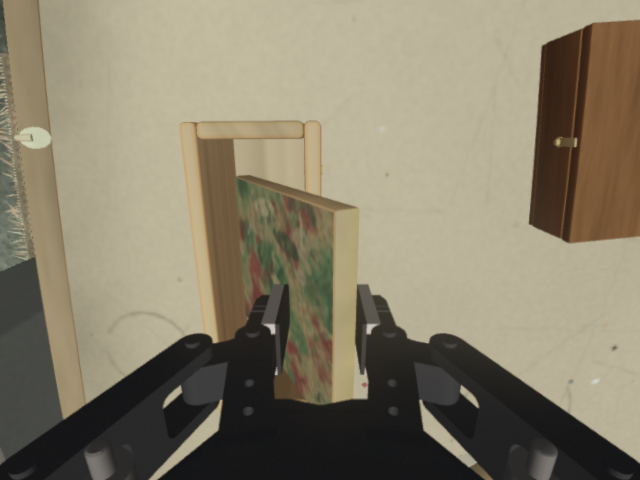

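View pics/side2.png

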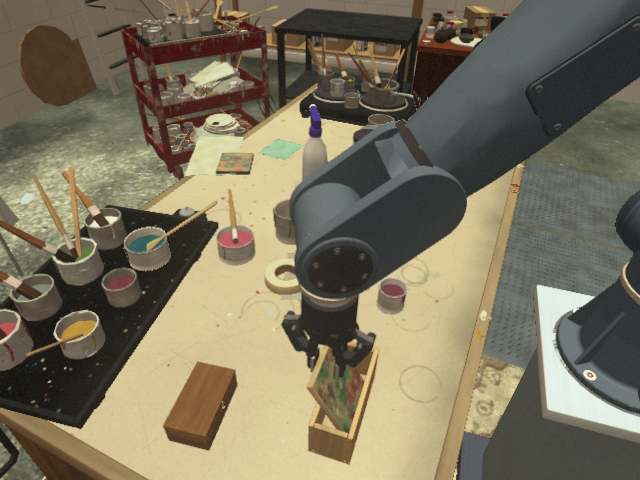

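Wrist view: the pads at (280,330) and (365,330) straddle the board. Next I'll close lightly while easing it upright towards −x.

Call:
step_arm --plan '[{"slide": [0,-1,0],"yaw": 0},{"slide": [0,-5,-1],"yaw": 0},{"slide": [0,-10,-4],"yaw": 0},{"slide": [0,-15,-7],"yaw": 0},{"slide": [0,-20,-10],"yaw": 0},{"slide": [0,-25,-14],"yaw": 0},{"slide": [0,-25,-14],"yaw": 0}]' --grip -1 --squeeze 20

```text
time: 3.85
eef_pos: [0.4801, 0.2698, 0.1144]
eef_rot: [-2.245, -2.198, 0.002]
force: [-2.6, -1.2, 6.7]
width: 0.155
```

```bash
python3 look.py 3 wrist side
```

```text
{'time': 3.85, 'eef_pos': array([0.4801, 0.2698, 0.1144]), 'eef_rot': array([-2.2447, -2.1978,  0.0021]), 'force': array([-2.6036, -1.2316,  6.6784]), 'torque': array([-0.0985,  0.7032, -0.0069]), 'width': 0.15490233491288366, 'joints': array([ 0.4276,  0.5132,  1.7536, -0.0004,  0.876 ,  0.449 ])}
```

View pics/wrist3.png

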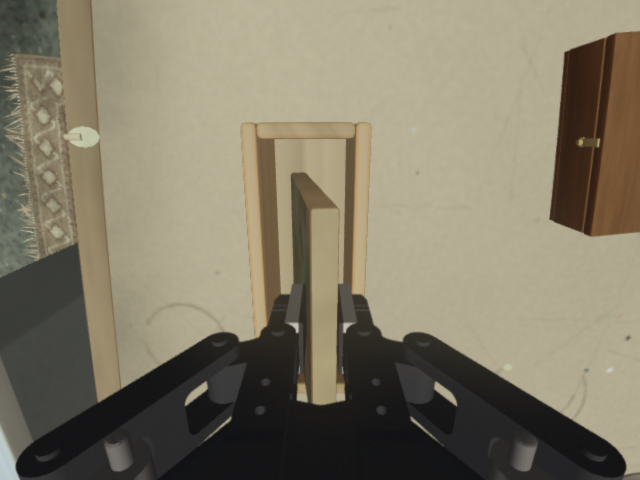

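View pics/side3.png

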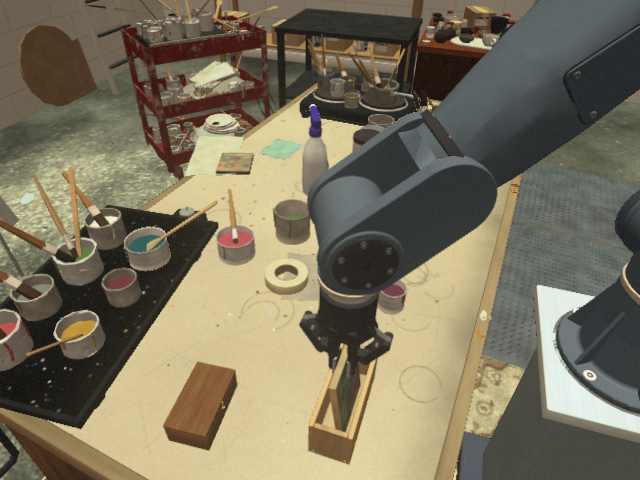

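Upright and gripped: the opening is 13 mm, and the +6.7 N is the foot on the bin floor. Lifting straight up.

Call:
step_arm --plan '[{"slide": [0,0,-5],"yaw": 0},{"slide": [0,0,-15],"yaw": 0},{"slide": [0,0,-32],"yaw": 0},{"slide": [0,0,-52],"yaw": 0},{"slide": [0,0,-76],"yaw": 0},{"slide": [0,0,-104],"yaw": 0},{"slide": [0,0,-134],"yaw": 0},{"slide": [0,0,-160],"yaw": 0},{"slide": [0,0,-182],"yaw": 0},{"slide": [0,0,-195],"yaw": 0},{"slide": [0,0,-200],"yaw": 0},{"slide": [0,0,-200],"yaw": 0}]'

```text
time: 5.45
eef_pos: [0.4805, 0.2699, 0.3141]
eef_rot: [-2.245, -2.198, 0.002]
force: [0.5, -0.1, -1.4]
width: 0.12
```

```bash
python3 look.py 4 wrist side top
```

```text
{'time': 5.45, 'eef_pos': array([0.4805, 0.2699, 0.3141]), 'eef_rot': array([-2.2448, -2.1976,  0.0024]), 'force': array([ 0.53  , -0.0586, -1.4447]), 'torque': array([ 0.0052, -0.0626,  0.0249]), 'width': 0.12037277943977115, 'joints': array([ 0.4275,  0.2874,  1.551 , -0.0004,  1.3047,  0.4489])}
```

View pics/wrist4.png

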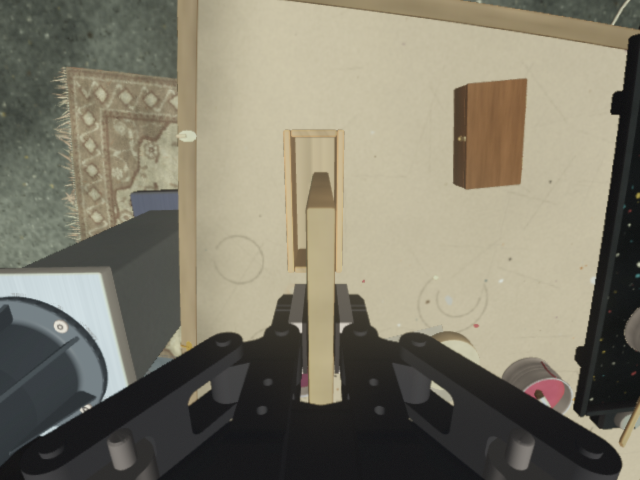

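View pics/side4.png

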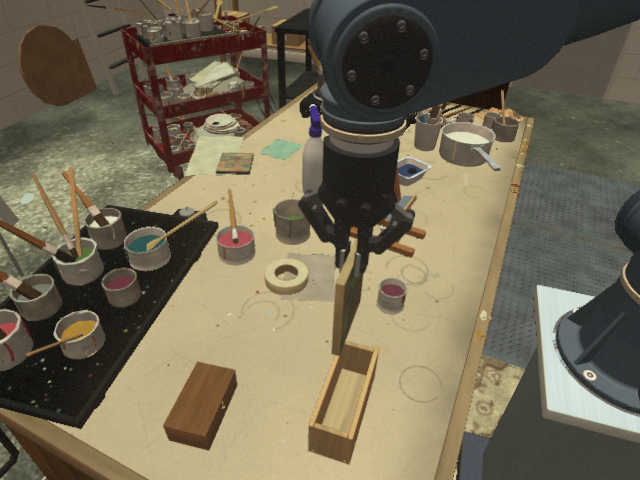

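View pics/top4.png

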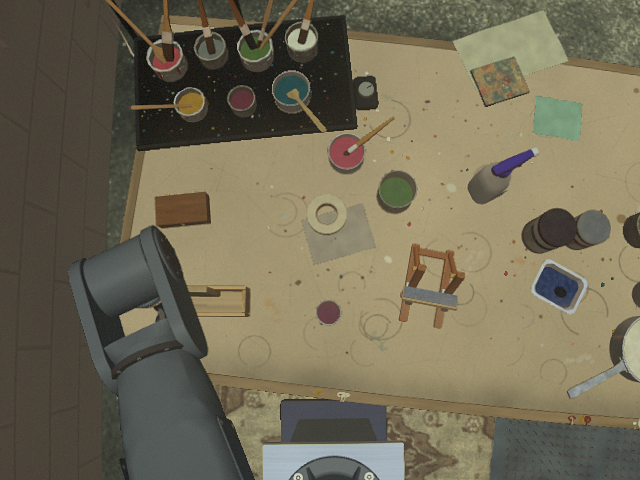

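Run:
```python
from h import *
o,d=pickle.load(open("f4.pkl","rb"))
f=d["side"]["frame"]
cv2.imwrite("pics/s4c.png",cv2.resize(f[235:365,310:380],None,fx=4.6,fy=4.6,interpolation=cv2.INTER_CUBIC))
f=d["wrist"]["frame"]
cv2.imwrite("pics/w4c.png",cv2.resize(f[160:420,270:370],None,fx=2.3,fy=2.3,interpolation=cv2.INTER_CUBIC))
```

```text
(no output)
```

View pics/s4c.png

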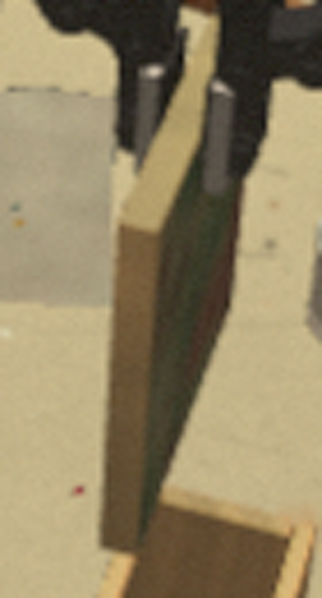

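View pics/w4c.png

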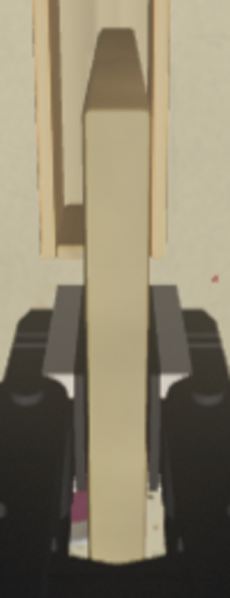

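Run:
```python
from h import *
np.set_printoptions(precision=4,suppress=True)
o,d=pickle.load(open("f4.pkl","rb"))
W=cam(d["wrist"],d["wrist_o"]);S=cam(d["side"])
q={}
for n,w,s in [("FT",(307,207),(344.8,286.1)),("BT",(334.3,207),(336.1,283.3)),("FB",(314.8,172.2),(339.8,354.6)),("BB",(327.8,173),(331.7,353.5))]:
    x,e=tri([(W,w),(S,s)]);q[n]=x;print(n,x,e[0],x-o["eef_pos"])
print(onplane(S,[(360.4,302.4)],q["FB"][2]))
```

```text
FT [0.4757 0.3206 0.3269] 0.000767407814524536 [-0.0048  0.0507  0.0128]
BT [0.4858 0.3208 0.3283] 0.0008258581537338482 [0.0052 0.0509 0.0142]
FB [0.476  0.3208 0.2073] 0.001342910953197581 [-0.0046  0.0509 -0.1068]
BB [0.486  0.3199 0.2044] 0.0006048961226637555 [ 0.0055  0.05   -0.1097]
[[0.4713 0.2225 0.2073]]
```

Run:
```python
from h import *
o,d=pickle.load(open("f4.pkl","rb"))
print(go(o,[.471,-.212,.31],[.978,-.207]))
```

```text
(array([-482. ,    0.7,    4.6]), np.float64(10.731677208168138))
```

Call:
step_arm --plan '[{"slide": [-8,0,0],"yaw": 0},{"slide": [-24,0,0],"yaw": 0},{"slide": [-50,0,0],"yaw": 1},{"slide": [-85,0,0],"yaw": 2},{"slide": [-124,0,0],"yaw": 3},{"slide": [-164,0,1],"yaw": 4},{"slide": [-205,0,1],"yaw": 5},{"slide": [-246,0,2],"yaw": 6},{"slide": [-288,0,2],"yaw": 7},{"slide": [-330,0,3],"yaw": 8},{"slide": [-370,0,3],"yaw": 9},{"slide": [-406,0,4],"yaw": 9.5},{"slide": [-436,0,4],"yaw": 10},{"slide": [-460,0,4],"yaw": 10.5},{"slide": [-475,0.5,4.5],"yaw": 10.7},{"slide": [-482,0.5,4.5],"yaw": 10.7},{"slide": [-482,0.5,4.5],"yaw": 10.7},{"slide": [-482,0.5,4.5],"yaw": 10.7}]'

```text
time: 7.85
eef_pos: [0.4707, -0.2115, 0.3098]
eef_rot: [-2.439, -1.979, 0.004]
force: [0.2, -0.5, -0.5]
width: 0.123
```

```bash
python3 look.py 5 wrist side top
python3 - <<'E'
from h import *
o,d=pickle.load(open("f5.pkl","rb"))
cv2.imwrite("pics/t5c.png",cv2.resize(d["top"]["frame"][210:340,370:500],None,fx=4.6,fy=4.6,interpolation=cv2.INTER_CUBIC))
cv2.imwrite("pics/s5c.png",cv2.resize(d["side"]["frame"][60:270,310:460],None,fx=2.8,fy=2.8,interpolation=cv2.INTER_CUBIC))
E
```

```text
{'time': 7.85, 'eef_pos': array([ 0.4707, -0.2115,  0.3098]), 'eef_rot': array([-2.4392, -1.9793,  0.0037]), 'force': array([ 0.2453, -0.5385, -0.5158]), 'torque': array([-0.0599,  0.0005, -0.0428]), 'width': 0.12295725502385985, 'joints': array([-0.5115,  0.2227,  1.6457, -0.0021,  1.2744, -0.3035])}
```

View pics/wrist5.png

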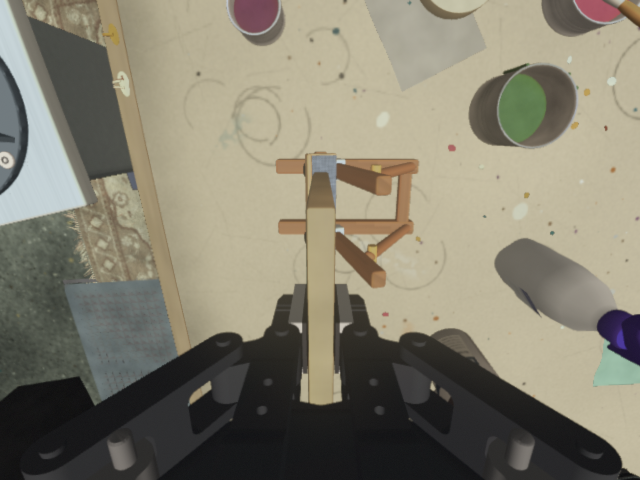

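View pics/s5c.png

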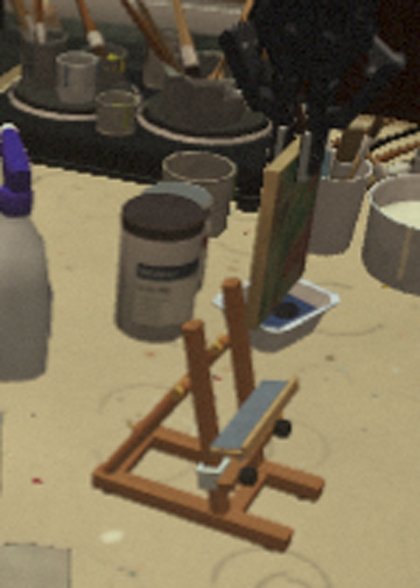

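View pics/t5c.png

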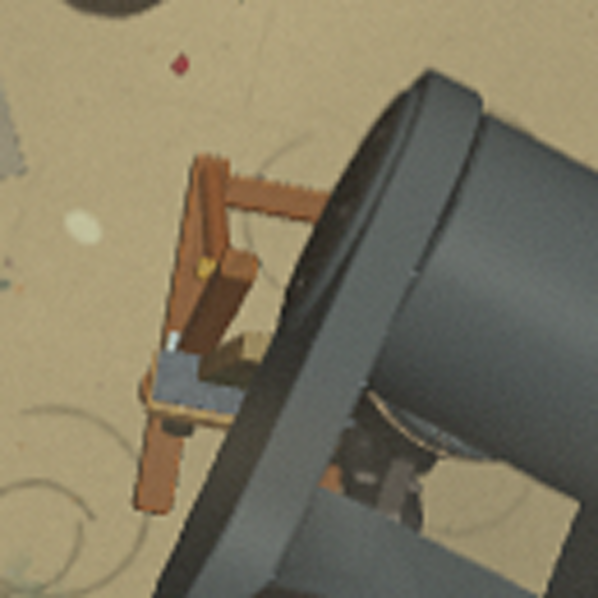

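Run:
```python
from h import *
np.set_printoptions(precision=4,suppress=True)
o,d=pickle.load(open("f5.pkl","rb"))
W=cam(d["wrist"],d["wrist_o"])
cv2.imwrite("pics/w5c.png",cv2.resize(d["wrist"]["frame"][145:300,270:425],None,fx=3.8,fy=3.8,interpolation=cv2.INTER_CUBIC))
M=R.from_rotvec(o["eef_rot"]).as_matrix()
P=onplane(W,[(384,185),(377,278)],.185)
print(P,(P-o["eef_pos"])@M)
```

```text
[[ 0.5266 -0.183   0.185 ]
 [ 0.5089 -0.2597  0.185 ]] [[ 0.0396  0.0491  0.1246]
 [-0.0391  0.0476  0.1247]]
```

View pics/w5c.png

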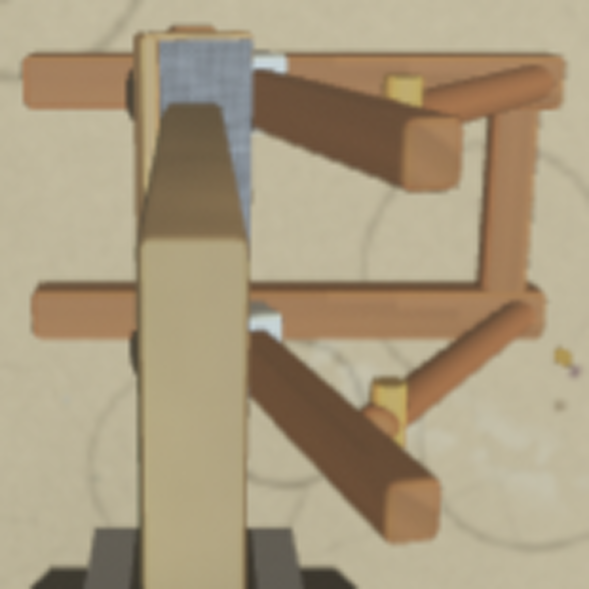

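Run:
```python
from h import *
np.set_printoptions(precision=4,suppress=True)
o,d=pickle.load(open("f5.pkl","rb"))
W=cam(d["wrist"],d["wrist_o"])
M=R.from_rotvec(o["eef_rot"]).as_matrix()
c=lambda x,y:(270+x/3.8,145+y/3.8)
pts=[c(252,38),c(160,38)]
t,dd=ray(W,pts); t0=(t-o["eef_pos"])@M; dt=dd@M
for v in dt:
    k=(.0603-t0[0])/v[0]; p=t0+k*v; print("felt +y end tool",p,"world z",o["eef_pos"][2]-p[2])
for z in (.085,.0924,.1): print(z,(onplane(W,[c(252,90),c(250,200)],z)-o["eef_pos"])@M)
```

```text
felt +y end tool [0.0603 0.0134 0.1615] world z 0.14825551783723528
felt +y end tool [ 0.0603 -0.0076  0.1613] world z 0.14843691797033803
0.085 [[0.0427 0.0165 0.2247]
 [0.0116 0.0163 0.2247]]
0.0924 [[0.0434 0.0161 0.2173]
 [0.0129 0.016  0.2173]]
0.1 [[0.0441 0.0158 0.2097]
 [0.0143 0.0156 0.2097]]
```

Call:
step_arm --plan '[{"slide": [1,3,8],"yaw": 0},{"slide": [2,6,24],"yaw": 0},{"slide": [2,7.5,44],"yaw": 0},{"slide": [2,7.5,62],"yaw": 0},{"slide": [2,7.5,76],"yaw": 0},{"slide": [2,7.5,85],"yaw": 0},{"slide": [2,7.5,88],"yaw": 0},{"slide": [2,7.5,88],"yaw": 0},{"slide": [2,7.5,88],"yaw": 0}]'

```text
time: 9.12
eef_pos: [0.4785, -0.2114, 0.2222]
eef_rot: [2.439, 1.979, -0.003]
force: [0.2, 0.2, -0.8]
width: 0.122
```

```bash
python3 look.py 6 wrist side
python3 - <<'E'
from h import *
from cell import manip
print(manip.get_obs()["force"])
o,d=pickle.load(open("f6.pkl","rb"))
a=cv2.resize(d["side"]["frame"][130:260,330:440],None,fx=4.2,fy=4.2,interpolation=cv2.INTER_CUBIC)
b=cv2.resize(d["wrist"]["frame"][100:400,230:400],None,fx=1.8,fy=1.8,interpolation=cv2.INTER_CUBIC)
b=cv2.copyMakeBorder(b,0,a.shape[0]-b.shape[0],0,0,cv2.BORDER_CONSTANT);cv2.imwrite("pics/m6.png",np.hstack([a,b]))
E
```

```text
{'time': 9.125, 'eef_pos': array([ 0.4785, -0.2114,  0.2222]), 'eef_rot': array([ 2.439 ,  1.9792, -0.0033]), 'force': array([ 0.1507,  0.2238, -0.8358]), 'torque': array([-0.0405,  0.0486, -0.002 ]), 'width': 0.12185328224888994, 'joints': array([-0.5039,  0.3215,  1.7391, -0.0024,  1.0812, -0.2954])}
[ 0.83202556  0.0924968  -1.45165126]
```

View pics/m6.png

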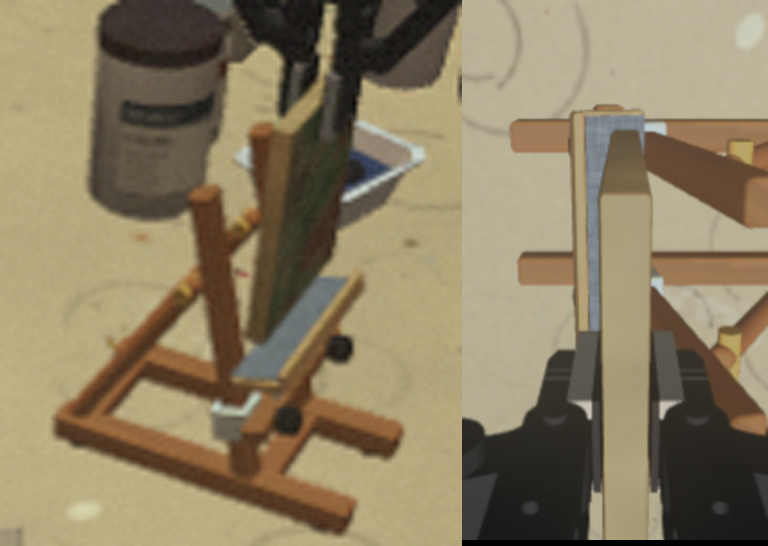

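Call:
step_arm --plan '[{"slide": [0,0,4],"yaw": 0},{"slide": [0,0,8],"yaw": 0},{"slide": [0,0,10],"yaw": 0},{"slide": [0,0,11],"yaw": 0},{"slide": [0,0,11],"yaw": 0}]'

```text
time: 9.85
eef_pos: [0.4784, -0.2114, 0.2111]
eef_rot: [2.439, 1.979, -0.003]
force: [0.5, -0.9, -0.8]
width: 0.128
```

```bash
cat > fz.py <<'E'
import numpy as np
from cell import manip
F=[];Q=[]
for i in range(10):
    o=manip.get_obs();F.append(o["force"]);Q.append(o["torque"]);manip.grab_frame("top")
print(o["time"],np.round(o["eef_pos"],4),"F",np.round(np.mean(F,0),2),"+-",np.round(np.std(F,0)/3,2),"T",np.round(np.mean(Q,0),3),"w",o["width"]*85)
E
python3 fz.py
```

```text
10.3 [ 0.4784 -0.2114  0.2112] F [ 0.17 -0.18 -0.73] +- [0.15 0.16 0.15] T [-0.006 -0.014 -0.002] w 10.772791161356162
```

Call:
step_arm --plan '[{"slide": [0,0,2],"yaw": 0},{"slide": [0,0,4],"yaw": 0},{"slide": [0,0,6],"yaw": 0},{"slide": [0,0,6],"yaw": 0}]'

```text
time: 10.85
eef_pos: [0.4784, -0.2114, 0.205]
eef_rot: [2.439, 1.979, -0.003]
force: [-1.0, 0.3, -0.3]
width: 0.12
```

```bash
python3 fz.py
```

```text
11.3 [ 0.4784 -0.2114  0.2052] F [ 0.02  0.08 -0.84] +- [0.16 0.12 0.12] T [ 0.019 -0.    -0.012] w 10.497632786323353
```

Call:
step_arm --plan '[{"slide": [0,0,2],"yaw": 0},{"slide": [0,0,4],"yaw": 0},{"slide": [0,0,4],"yaw": 0},{"slide": [0,0,4],"yaw": 0}]'

```text
time: 11.85
eef_pos: [0.4784, -0.2114, 0.2012]
eef_rot: [2.439, 1.979, -0.003]
force: [-0.9, -0.7, 1.2]
width: 0.128
```

```bash
python3 fz.py
```

```text
12.3 [ 0.4784 -0.2114  0.2012] F [-0.38 -0.12  0.9 ] +- [0.14 0.13 0.13] T [0.036 0.146 0.013] w 10.418632795974332
```

Contact came at TCP z ≈ 0.205, as predicted, and the ledge now carries about 1.7 N. I'll ease the foot back 2 mm and then open a little, so the board leans on the rear finger.

Call:
step_arm --plan '[{"slide": [0,1,0],"yaw": 0},{"slide": [0,2,0],"yaw": 0},{"slide": [0,2,0],"yaw": 0}]'

```text
time: 12.72
eef_pos: [0.4805, -0.2118, 0.2012]
eef_rot: [2.439, 1.979, -0.003]
force: [-0.0, 0.6, 0.8]
width: 0.123
```

Call:
step_arm --plan '[{"slide": [0,0,0],"yaw": 0},{"slide": [0,0,0],"yaw": 0},{"slide": [0,0,0],"yaw": 0}]' --grip -0.68

```text
time: 13.1
eef_pos: [0.4805, -0.2119, 0.2012]
eef_rot: [2.439, 1.979, -0.003]
force: [0.2, -0.2, 0.2]
width: 0.157
```

```bash
python3 fz.py; python3 look.py 7 wrist side
python3 - <<'E'
from h import *
o,d=pickle.load(open("f7.pkl","rb"))
a=cv2.resize(d["side"]["frame"][130:260,330:440],None,fx=4.2,fy=4.2,interpolation=cv2.INTER_CUBIC)
b=cv2.resize(d["wrist"]["frame"][100:400,230:400],None,fx=1.8,fy=1.8,interpolation=cv2.INTER_CUBIC)
b=cv2.copyMakeBorder(b,0,a.shape[0]-b.shape[0],0,0,cv2.BORDER_CONSTANT);cv2.imwrite("pics/m7.png",np.hstack([a,b]))
E
```

```text
13.55 [ 0.4805 -0.2118  0.2012] F [-0.12 -0.4   0.01] +- [0.13 0.18 0.16] T [-0.019 -0.     0.005] w 13.635274757317585
{'time': 13.6, 'eef_pos': array([ 0.4805, -0.2118,  0.2012]), 'eef_rot': array([ 2.4389,  1.9792, -0.0031]), 'force': array([-0.4574,  0.5918, -0.8626]), 'torque': array([ 0.0089,  0.0132, -0.0616]), 'width': 0.1582601708538606, 'joints': array([-0.5029,  0.3504,  1.7554, -0.0024,  1.0358, -0.2943])}
```

View pics/m7.png

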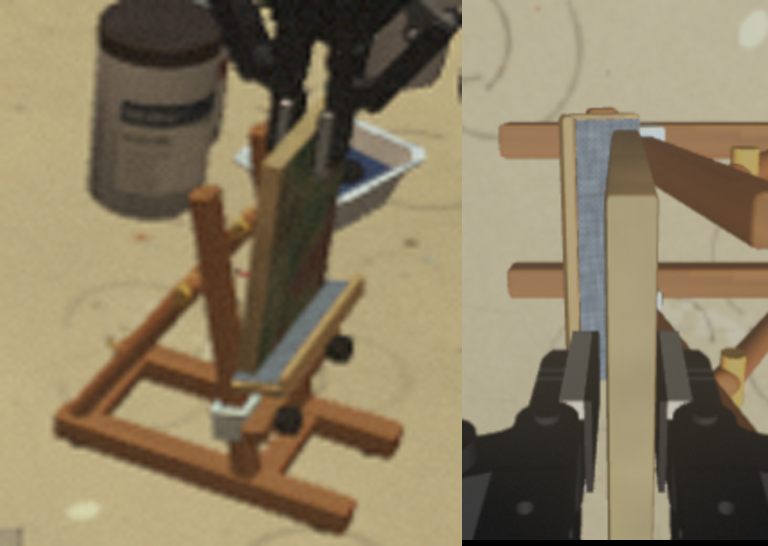

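The foot rests on the felt and the board leans lightly between the fingers, carrying no load on the wrist. Now I'll swing it back gradually.

Call:
step_arm --plan '[{"slide": [0,0,0],"yaw": 0},{"slide": [0,1.5,0],"yaw": 0},{"slide": [0,3,0],"yaw": 0},{"slide": [0,5,0],"yaw": 0},{"slide": [0,7,0],"yaw": 0},{"slide": [0,9,0],"yaw": 0},{"slide": [0,11,0],"yaw": 0},{"slide": [0,13,0],"yaw": 0},{"slide": [0,15,0],"yaw": 0},{"slide": [0,15,0],"yaw": 0}]' --grip -0.55

```text
time: 14.95
eef_pos: [0.4953, -0.2149, 0.2012]
eef_rot: [2.439, 1.979, -0.003]
force: [0.4, -0.7, -0.9]
width: 0.225
```

```bash
python3 fz.py; python3 look.py 8 wrist side
cat > m.py <<'E'
import sys
from h import *
t=sys.argv[1]
o,d=pickle.load(open(f"f{t}.pkl","rb"))
a=cv2.resize(d["side"]["frame"][130:260,330:440],None,fx=4.2,fy=4.2,interpolation=cv2.INTER_CUBIC)
b=cv2.resize(d["wrist"]["frame"][100:400,230:400],None,fx=1.8,fy=1.8,interpolation=cv2.INTER_CUBIC)
b=cv2.copyMakeBorder(b,0,a.shape[0]-b.shape[0],0,0,cv2.BORDER_CONSTANT);cv2.imwrite(f"pics/m{t}.png",np.hstack([a,b]))
E
python3 m.py 8
```

```text
15.4 [ 0.4952 -0.2149  0.2012] F [-0.18 -0.08  0.07] +- [0.16 0.19 0.15] T [ 0.001 -0.018 -0.003] w 19.364443504156213
{'time': 15.45, 'eef_pos': array([ 0.4952, -0.2149,  0.2012]), 'eef_rot': array([ 2.4388,  1.9793, -0.0032]), 'force': array([-0.0291, -0.2632,  0.0521]), 'torque': array([-0.0263, -0.0446, -0.0124]), 'width': 0.2225063628772289, 'joints': array([-0.4947,  0.3759,  1.7177, -0.0025,  1.0481, -0.2862])}
```

View pics/m8.png

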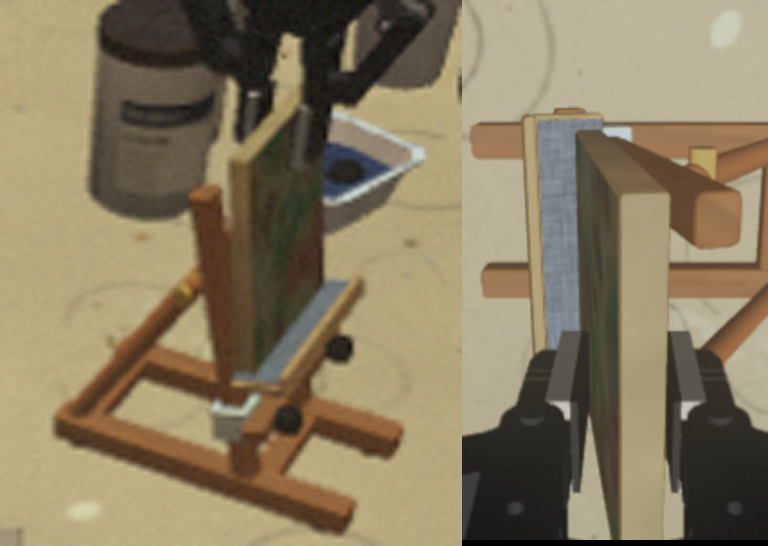

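Call:
step_arm --plan '[{"slide": [0,1.5,0],"yaw": 0},{"slide": [0,3,0],"yaw": 0},{"slide": [0,4.5,0],"yaw": 0},{"slide": [0,6,0],"yaw": 0},{"slide": [0,7.5,0],"yaw": 0},{"slide": [0,9,0],"yaw": 0},{"slide": [0,10.5,0],"yaw": 0},{"slide": [0,12,0],"yaw": 0},{"slide": [0,13.5,0],"yaw": 0},{"slide": [0,15,0],"yaw": 0},{"slide": [0,16,0],"yaw": 0},{"slide": [0,16,0],"yaw": 0}]' --grip -0.5

```text
time: 17.05
eef_pos: [0.5108, -0.2182, 0.2012]
eef_rot: [2.439, 1.979, -0.003]
force: [-0.2, -0.5, 0.1]
width: 0.248
```

```bash
python3 fz.py; python3 look.py 9 wrist side; python3 m.py 9
```

```text
17.5 [ 0.5108 -0.2182  0.2012] F [0.04 0.03 0.01] +- [0.15 0.18 0.25] T [ 0.007 -0.015 -0.002] w 21.243641870279696
{'time': 17.55, 'eef_pos': array([ 0.5108, -0.2182,  0.2012]), 'eef_rot': array([ 2.4389,  1.9793, -0.0032]), 'force': array([-0.4248, -0.2263,  0.4618]), 'torque': array([0.0382, 0.0319, 0.0113]), 'width': 0.24887073054482897, 'joints': array([-0.4866,  0.403 ,  1.6767, -0.0024,  1.0621, -0.278 ])}
```

View pics/m9.png

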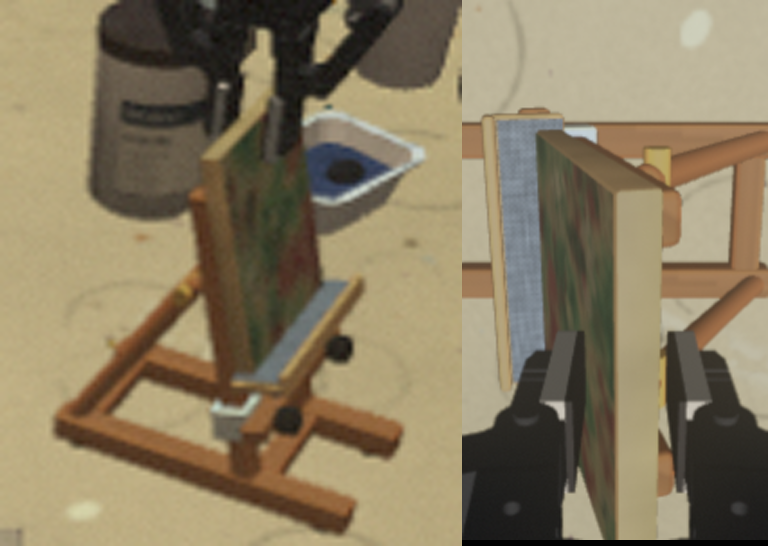

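The board lies on both uprights and the back pad is clear by a few mm. Opening further, then withdrawing straight up.

Call:
step_arm --plan '[{"slide": [0,0,0],"yaw": 0},{"slide": [0,0,0],"yaw": 0},{"slide": [0,0,0],"yaw": 0},{"slide": [0,0,0],"yaw": 0}]' --grip -0.15

```text
time: 18.15
eef_pos: [0.5108, -0.2182, 0.2012]
eef_rot: [2.439, 1.979, -0.003]
force: [-0.5, -0.0, 1.4]
width: 0.421
```

Call:
step_arm --plan '[{"slide": [0,0,-3],"yaw": 0},{"slide": [0,0,-10],"yaw": 0},{"slide": [0,0,-22],"yaw": 0},{"slide": [0,0,-40],"yaw": 0},{"slide": [0,0,-62],"yaw": 0},{"slide": [0,0,-85],"yaw": 0},{"slide": [0,0,-105],"yaw": 0},{"slide": [0,0,-120],"yaw": 0},{"slide": [0,0,-120],"yaw": 0}]'

```text
time: 19.27
eef_pos: [0.5112, -0.2182, 0.3224]
eef_rot: [2.437, 1.978, -0.002]
force: [-0.2, 0.3, -0.3]
width: 0.422
```

```bash
python3 look.py 10 wrist side top; python3 m.py 10
```

```text
{'time': 19.275, 'eef_pos': array([ 0.5112, -0.2182,  0.3224]), 'eef_rot': array([ 2.4374,  1.978 , -0.0018]), 'force': array([-0.1895,  0.3278, -0.2644]), 'torque': array([-0.0062,  0.0074,  0.0146]), 'width': 0.4219859135500564, 'joints': array([-0.4861,  0.289 ,  1.5288, -0.0021,  1.3218, -0.2782])}
```

View pics/m10.png

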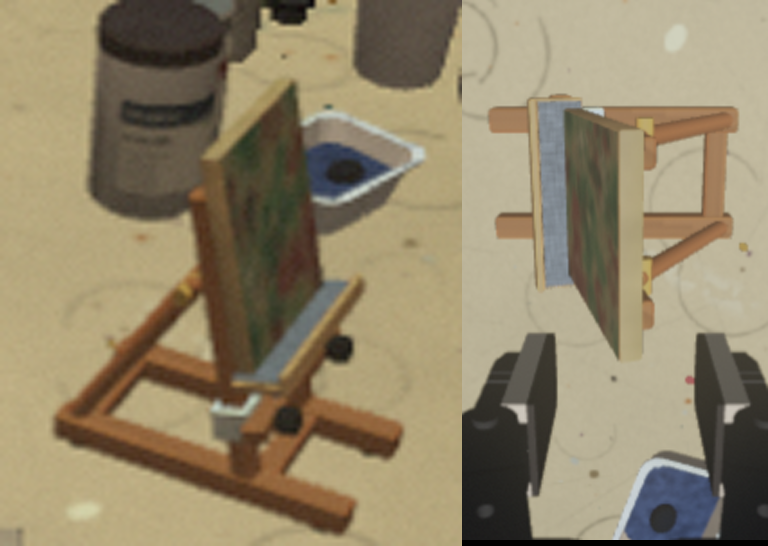

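View pics/wrist10.png

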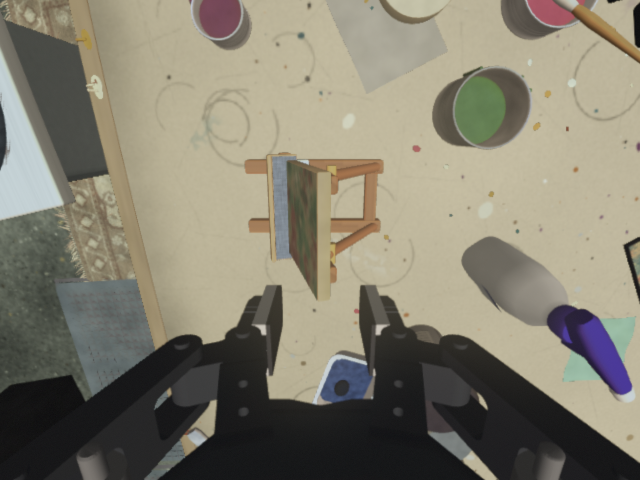

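Run:
```python
from h import *
np.set_printoptions(precision=4,suppress=True)
o,d=pickle.load(open("f10.pkl","rb"))
W=cam(d["wrist"],d["wrist_o"]);S=cam(d["side"]);T=cam(d["top"])
def E(P): # to easel frame
    a=.26; yv=np.array([.207,.978,0])/np.hypot(.207,.978); xh=np.array([yv[1],-yv[0],0])
    z=np.sin(a)*xh+np.array([0,0,np.cos(a)]); x=np.cos(a)*xh-np.array([0,0,np.sin(a)])
    top=np.array([.511,-.222,.1871]); org=top-.175*z
    return (np.atleast_2d(P)-org)@np.c_[x,yv,z]
b=onplane(W,[(330.6,172),(330,299)],.211); f=onplane(W,[(317.2,173.9),(317.2,300)],.2138)
print("top back",E(b),"front",E(f))
print("foot front +y",E(onplane(W,[(287.8,161)],.0933)))
# side triangulation: side crop /4.2+(330,130)
s=lambda x,y:(330+x/4.2,130+y/4.2)
for n,w,p in [("BT+y",(330.6,172),s(204,157)),("FT+y",(317.2,173.9),s(221,163)),("FT-y",(317.2,300),s(294,82))]:
    x,e=tri([(W,w),(S,p)]);print(n,x,E(x),e[0])
# bystanders top view before/after
o0,d0=pickle.load(open("f0.pkl","rb"))
df=cv2.absdiff(d0["top"]["frame"],d["top"]["frame"]).max(2)
for n,(x,y,r) in dict(plum=(328,312,14),tape=(326,214,22)).items(): print(n,(df[y-r:y+r,x-r:x+r]>40).mean())
cv2.imwrite("pics/t10.png",d["top"]["frame"])
```

```text
top back [[ 0.0002  0.0545  0.1998]
 [ 0.0007 -0.0485  0.1999]] front [[-0.01    0.0534  0.2   ]
 [-0.0101 -0.0479  0.1999]]
foot front +y [[-0.0103  0.0536  0.0752]]
BT+y [ 0.5273 -0.1704  0.2102] [[-0.0009  0.0539  0.1986]] 0.0014205158628861753
FT+y [ 0.5178 -0.1698  0.2087] [[-0.0095  0.0525  0.1949]] 0.0009082313904071598
FT-y [ 0.4971 -0.2707  0.209 ] [[-0.009  -0.0505  0.1953]] 9.84062019570257e-05
plum 0.0
tape 0.0
```

View pics/t10.png

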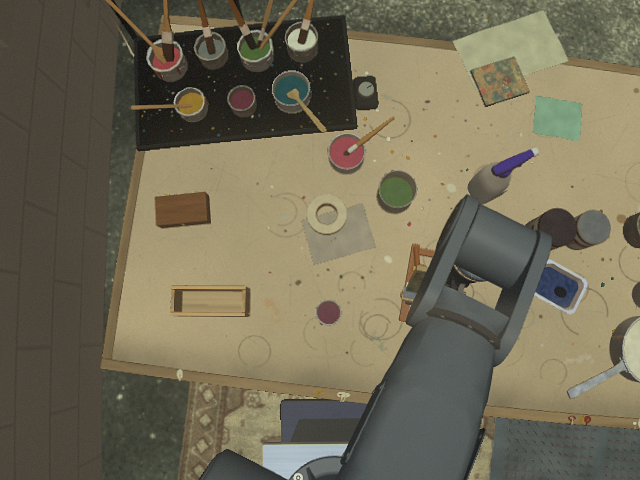

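Back against the uprights (x≈0), y offset 2–3 mm, centre at about 0.137 m up the easel, no skew. All the checks fall inside the limits, so I'm handing in.

```bash
python3 -c "
from cell import manip
print(manip.finish_job())"
```

```text
the job is handed in; nothing more can be done
None
```

The study is standing on the easel ledge, leaning against the uprights with the painted side out. I've handed the job in; no verdict is reported.

**What I did:** I gripped the study lightly (20 N) by its top edge, eased it upright and lifted it out of the bin. I then felt for the ledge and met it at a tool height of about 0.205 m, where the images had predicted. I set the foot down with about 1.7 N and opened the fingers a little, so the board leaned back on the rear finger until it rested on the uprights. The gripper then went straight up, at about 19 s on the clock.

**Last checks, from the images:**
- **Position:** the back is within about 1 mm of the plane of the uprights, and the study is 2–3 mm off centre. Its centre is about 0.137 m up the easel.
- **Straightness:** I saw no skew beyond measuring error of about 0.01 rad.
- **Gripper:** it is about 120 mm above the grasp height and touching nothing; the wrist force reads zero within noise.
- **Bystanders:** the picture around the plum tin and the tape is unchanged. I did not compare the grey tin numerically, but the arm never went near it.

**Disagreements:** heights found from the top and side cameras read 3–4 mm low against the given sizes, so I used the given heights. One ledge-height estimate from the wrist camera was far off (0.148 m against about 0.092 m) because its geometry was poor, so I dropped it.

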